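# Put the solder tins back in the colour-coded caddy

### The job

Put the four solder tins, the ones with a black knob on the lid, into the wooden caddy, each standing upright on the floor of the bay that has its lid's colour. Never tip a tin over, or the solder chips spill. Leave the black polish pots with the flat lids standing where they are.

Things in the scene. Friction and masses are not known exactly. Their poses are not given: they have to be found in the camera images.
- tin_red: Solder tin: loose aluminium cylinder, 42 mm diameter, flush red lid (top at 44 mm) with a black knob 16 mm across and 8 mm high in its middle; 52 mm high in all, 60 to 130 g, lid fast. Origin: centre of the underside; z up the axis. Grip its side at any yaw. Tins and pots start 75 mm or more apart, on the bench, among loose oddments up to 35 mm high.
- tin_yellow: Solder tin: loose aluminium cylinder, 42 mm diameter, flush yellow lid (top at 44 mm) with a black knob 16 mm across and 8 mm high in its middle; 52 mm high in all, 60 to 130 g, lid fast. Origin: centre of the underside; z up the axis. Grip its side at any yaw. Tins and pots start 75 mm or more apart, on the bench, among loose oddments up to 35 mm high.
- tin_blue: Solder tin: loose aluminium cylinder, 42 mm diameter, flush blue lid (top at 44 mm) with a black knob 16 mm across and 8 mm high in its middle; 52 mm high in all, 60 to 130 g, lid fast. Origin: centre of the underside; z up the axis. Grip its side at any yaw. Tins and pots start 75 mm or more apart, on the bench, among loose oddments up to 35 mm high.
- tin_green: Solder tin: loose aluminium cylinder, 42 mm diameter, flush green lid (top at 44 mm) with a black knob 16 mm across and 8 mm high in its middle; 52 mm high in all, 60 to 130 g, lid fast. Origin: centre of the underside; z up the axis. Grip its side at any yaw. Tins and pots start 75 mm or more apart, on the bench, among loose oddments up to 35 mm high.
- pot_red: Look-alike, a polish pot: upright black cylinder 42 mm in diameter, 44 mm high, with a flat plain red lid and NO knob. Loose, on the bench. Origin: centre of the underside, z up. It does not belong in the caddy and stays where it is.
- pot_blue: Look-alike, a polish pot: upright black cylinder 42 mm in diameter, 44 mm high, with a flat plain blue lid and NO knob. Loose, on the bench. Origin: centre of the underside, z up. It does not belong in the caddy and stays where it is.
- bay_red: The red bay: fixed open red tray, 72 x 72 mm inside, walls 4 mm, 14 mm high, floor 3 mm thick. Origin: centre of its underside, 5 mm above the bench (a tin inside stands 8 mm above the bench); x, y along its walls, z up. The four bays stand two by two at 84 mm pitch in a fixed wooden caddy 188 mm square, rim 21 mm above the bench; which colour is where varies.
- bay_yellow: The yellow bay: fixed open yellow tray, 72 x 72 mm inside, walls 4 mm, 14 mm high, floor 3 mm thick. Origin: centre of its underside, 5 mm above the bench (a tin inside stands 8 mm above the bench); x, y along its walls, z up. The four bays stand two by two at 84 mm pitch in a fixed wooden caddy 188 mm square, rim 21 mm above the bench; which colour is where varies.
- bay_blue: The blue bay: fixed open blue tray, 72 x 72 mm inside, walls 4 mm, 14 mm high, floor 3 mm thick. Origin: centre of its underside, 5 mm above the bench (a tin inside stands 8 mm above the bench); x, y along its walls, z up. The four bays stand two by two at 84 mm pitch in a fixed wooden caddy 188 mm square, rim 21 mm above the bench; which colour is where varies.
- bay_green: The green bay: fixed open green tray, 72 x 72 mm inside, walls 4 mm, 14 mm high, floor 3 mm thick. Origin: centre of its underside, 5 mm above the bench (a tin inside stands 8 mm above the bench); x, y along its walls, z up. The four bays stand two by two at 84 mm pitch in a fixed wooden caddy 188 mm square, rim 21 mm above the bench; which colour is where varies.

How it is judged:
At the end, for the whole second after the job is handed in: Each of the four knobbed tins stands upright (within 0.1 rad) and at rest on the floor of the bay of its own colour (its axis within 18 mm of the bay's centre along both of the bay's axes, as it is wherever it stands inside), and both polish pots stand upright within 30 mm of where they started (x of tin_red in the frame of bay_red between -0.018 and 0.018 m and y of tin_red in the frame of bay_red between -0.018 and 0.018 m and z of tin_red in the frame of bay_red between -0.002 and 0.007 m and angle between each of tin_red, tin_yellow, tin_blue, tin_green, pot_red, pot_blue's own z axis and vertical below 0.1 rad and linear speed of each of tin_red, tin_yellow, tin_blue, tin_green below 0.02 m/s and x of tin_yellow in the frame of bay_yellow between -0.018 and 0.018 m and y of tin_yellow in the frame of bay_yellow between -0.018 and 0.018 m and z of tin_yellow in the frame of bay_yellow between -0.002 and 0.007 m and x of tin_blue in the frame of bay_blue between -0.018 and 0.018 m and y of tin_blue in the frame of bay_blue between -0.018 and 0.018 m and z of tin_blue in the frame of bay_blue between -0.002 and 0.007 m and x of tin_green in the frame of bay_green between -0.018 and 0.018 m and y of tin_green in the frame of bay_green between -0.018 and 0.018 m and z of tin_green in the frame of bay_green between -0.002 and 0.007 m and distance of each of pot_red, pot_blue from where it was at the start of the episode below 0.03 m); the robot touches nothing.
It fails at once if a solder tin is tipped over (leans more than 0.6 rad) (angle between any of tin_red, tin_yellow, tin_blue, tin_green's own z axis and vertical above 0.6 rad).
It fails at once if a polish pot is moved more than 30 mm (distance of any of pot_red, pot_blue from where it was at the start of the episode above 0.03 m).
It also fails if it takes over 93 s, if anything falls off the work surface, if the arm or the gripper's body presses on something with over 40 N, if the wrist force passes 120 N, or if a joint passes its speed limit or range.

### The arm

A 6-joint arm with a two-finger parallel gripper is mounted at the origin on the work surface. World frame = base frame: x ahead of the robot, y to its left, z up, the work surface at z = 0. Lengths are in m, angles in rad, forces in N, time in s.
With the tool pointing down it reaches from about 0.375 to 0.975 m from the base axis. Payload 3.8 kg.
Tool frame: the origin (TCP) lies midway between the tips of the shut fingers; the grasp point (between the pads) lies 19 mm behind it; z points along the fingers, y is the line along which they close (so a half turn about z gives the same grasp; the last joint's range is limited). The gripper opens to 88 mm and grips with 3 to 60 N. Pads are 18 mm wide; open, the fingers measure 123 mm over their backs; the gripper's body (75 mm by 187 mm) begins 45 mm behind the grasp point.
Start: joints at [1.065, 0.264, 1.604, -0, 1.274, -0.037], TCP at [0.305, 0.602, 0.239] pointing down, gripper open.
Joint ranges: [-2.63, 2.63], [-0.94, 2.18], [0.31, 2.57], [-1.31, 4.45], [0, 2.66], [-2.55, 2.55]. Speed limits (rad/s): [2.57, 2.57, 3.14, 3.14, 3.14, 3.14].

### API

Orientations are given as a rotation vector (axis times angle).
In Python, from cell import manip, inverse_kinematics, cams, order gives the robot as it stands. Calls block until the motion is done:
- manip.move_pose(position, orientation): joint-space move of the TCP to a pose.
- manip.move_linear(position, rate=0.15, rot=None): straight line of the TCP; rot=None keeps the orientation; rate is the mean speed in m/s.
- manip.set_joints(angles): joint-space move.
- manip.set_gripper(opening, force=None): finger opening in m; force is the grip in N (None keeps the last); returns when the fingers have stopped.
- manip.dwell(seconds).
- inverse_kinematics(position, orientation): joint angles nearest the present ones, or None.
- manip.state(): the state.
- cams.capture(name): name is "side" or "top"; returns a dict with "image" (384x512x3 uint8, blue, green, red), "z_map" (384x512 float32, m along the optical axis (not along the pixel's ray), 0 where there is no reading), "intrinsics" (3x3 intrinsics, pixels), "position" and "orientation" of the camera in the world. Camera axes: x right, y down, z forward; pixel columns grow to the right and rows downward; lengths in m; the calibration is good to about 2 mm. A picture is of the moment at which its call begins.
A pose or a line that the arm cannot do raises manip.IKError and nothing moves.
- order.close_job(): hands the job in; it is judged then, once.
The state is a dict: "clock": time; "joint_pos": joint angles; "joint_velocities": joint speeds; "tau": joint torques, N m; "tool_pos": TCP position; "tcp_rot": TCP orientation; "contact_force": force on the tool from outside, world axes, zero at the start; "moment": the same for the moment, N m; "gripper_width": finger opening in m; "grasp_force": force on a finger pad.
Only numpy, scipy, OpenCV 4.12 (cv2) and the standard library are available. Lean on these libraries where they do the work, as an engineer would, in place of code of your own. Each camera call takes 0.05 s, during which the arm holds its last target. There are 200 camera calls.

## Working session

There is one attempt and no reset: what is moved stays moved. The work goes in short steps, each a Python script; the robot and the scene stay as the last script left them, time stands still between calls to the robot, and variables do not carry over. Pictures are saved under pics/ and viewed, at most 14 in all, crops included, and the job is handed in when it is done.

```bash
ls; mkdir -p pics
python3 - <<'E'
from cell import manip,cams
import cv2,numpy as np
for n in("top","side"):
    c=cams.capture(n); cv2.imwrite(f"pics/{n}0.png",c["image"]); np.savez(f"{n}0.npz",**c)
    print(n,c["position"],c["orientation"],c["intrinsics"].tolist())
s=manip.state();print(s["clock"],s["tool_pos"],s["tcp_rot"],s["gripper_width"])
E
```

```text
pics
top [0.38331227 0.01667385 1.05646988] [-2.18072593  2.12547795 -0.16617439] [[465.2335533317049, 0.0, 247.83083545307727], [0.0, 465.2335533317049, 188.76712722207196], [0.0, 0.0, 1.0]]
side [ 0.09344852 -0.59626961  0.73159029] [-2.24587905  0.72195104 -0.30308241] [[443.9962105581824, 0.0, 255.11652263988708], [0.0, 443.9962105581824, 189.59323688806532], [0.0, 0.0, 1.0]]
0.1 [0.30466115 0.60162492 0.23750152] [-7.29555075e-01 -3.05514312e+00  3.04190253e-03] 0.0883243733043194
```

View pics/top0.png

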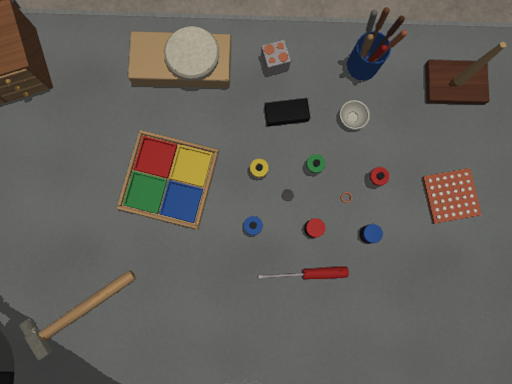

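View pics/side0.png

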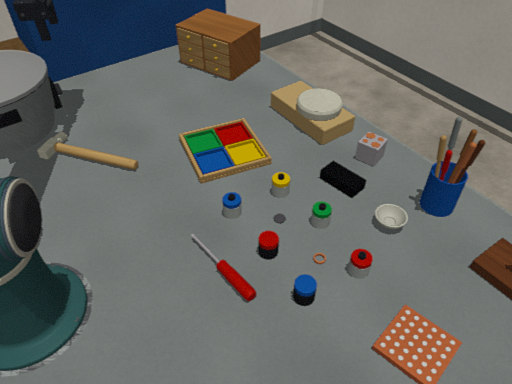

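The top view shows the tins at yellow (259,168), green (316,163), red (380,176) and blue (253,226). The pots are at red (315,228) and blue (373,233). The caddy is centred at about (169,180), with red and yellow bays on the upper row and green and blue on the lower. The side view agrees on which have knobs.

```bash
cat > vis.py <<'E'
import cv2,numpy as np
from scipy.spatial.transform import Rotation as R
def ray(c,uv,z):
    uv=np.atleast_2d(uv).astype(float); K=c["intrinsics"]
    d=np.c_[(uv-K[:2,2])/[K[0,0],K[1,1]],np.ones(len(uv))]@R.from_rotvec(c["orientation"]).as_matrix().T
    p=c["position"]; return p+d*((z-p[2])/d[:,2])[:,None]
def proj(c,P):
    q=(np.atleast_2d(P)-c["position"])@R.from_rotvec(c["orientation"]).as_matrix(); q=q/q[:,2:]
    return (q@c["intrinsics"].T)[:,:2]
HUE=dict(red=(174,186),yellow=(20,35),green=(50,80),blue=(100,125))
def mask(c,col):
    h=cv2.cvtColor(c["image"],cv2.COLOR_BGR2HSV); H=h[...,0].astype(int); lo,hi=HUE[col]
    if col=="red": H=np.where(H<90,H+180,H)
    return (((H>=lo)&(H<=hi)&(h[...,1]>130)&(h[...,2]>50))*255).astype(np.uint8)
def blobs(c,col):
    cs,_=cv2.findContours(mask(c,col),cv2.RETR_EXTERNAL,cv2.CHAIN_APPROX_NONE); out=[]
    for k in cs:
        if cv2.contourArea(k)<60: continue
        out.append(cv2.convexHull(k)[:,0,:])
    return out
def lids(c,col):
    r=[]
    for k in blobs(c,col):
        P=ray(c,k,.044)[:,:2].astype(np.float32); (m,w,a)=cv2.minAreaRect(P*1000)
        mm=cv2.moments(P*1000); ctr=np.array([mm["m10"],mm["m01"]])/mm["m00"]
        r.append((ctr.round(1),np.round(w,1),round(a,1),k.mean(0).round()))
    return r
E
python3 - <<'E'
from vis import *
for n in("top","side"):
    c=dict(np.load(n+"0.npz"))
    for col in HUE:
        for r in lids(c,col):
            if min(r[1])>20 and max(r[1])<110:
                u=r[3].astype(int); z=c["z_map"][u[1],u[0]]
                K=c["intrinsics"]; q=np.array([(u[0]-K[0,2])/K[0,0],(u[1]-K[1,2])/K[1,1],1])*z
                P=R.from_rotvec(c["orientation"]).apply(q)+c["position"]
                print(n,col,*r,P.round(3))
E
```

```text
top red [ 350.8 -165.4] [23.3 97.2] 1.4 [328. 272.] [ 0.352 -0.173  0.027]
top red [ 447.2 -142.1] [41.4 39.3] 0.4 [315. 228.] [ 0.446 -0.142  0.043]
top red [ 564.8 -283.9] [40.1 40.8] 89.3 [379. 176.] [ 0.563 -0.282  0.051]
top red [595.3 213.9] [80.6 79.4] 77.3 [153. 158.] [0.599 0.225 0.008]
top yellow [576.4 -16.3] [38.3 37.7] 1.4 [259. 168.] [ 0.575 -0.017  0.048]
top yellow [577.5 134.4] [80.  80.4] 77.3 [193. 166.] [0.583 0.133 0.009]
top green [514.8 231. ] [76.9 75.4] 77.0 [145. 191.] [0.522 0.238 0.01 ]
top green [ 589.2 -142.7] [38.6 37.8] 0.4 [315. 164.] [ 0.586 -0.14   0.051]
top blue [ 437.8 -267.3] [39.9 40.4] 75.1 [372. 233.] [ 0.438 -0.267  0.042]
top blue [448.6  -6.1] [39.1 37. ] 1.4 [252. 224.] [ 0.451 -0.005  0.052]
top blue [497.  151.7] [76.9 75.4] 77.4 [182. 199.] [0.506 0.155 0.006]
side red [ 338. -189.] [ 25.8 104. ] 5.0 [237. 282.] [ 0.344 -0.184  0.024]
side red [ 561.3 -289.2] [45.2 41.3] 54.3 [362. 258.] [ 0.56  -0.292  0.048]
side red [ 443.7 -148.8] [46.3 38.1] 54.1 [268. 240.] [ 0.443 -0.149  0.044]
side red [581.9 189.1] [78.4 78.4] 77.4 [231. 132.] [ 0.093 -0.596  0.732]
side yellow [573.  -22.5] [50.7 39.1] 52.9 [280. 180.] [ 0.569 -0.026  0.046]
side yellow [564.5 108.7] [82.3 81.1] 77.4 [245. 153.] [0.585 0.138 0.009]
side green [ 586.  -148.4] [47.6 38.3] 49.1 [322. 210.] [ 0.585 -0.15   0.044]
side green [503.2 206.1] [78.4 77.7] 77.5 [205. 141.] [0.527 0.241 0.009]
side blue [ 434.5 -272.8] [46.9 39.5] 37.9 [304. 284.] [ 0.434 -0.27   0.045]
side blue [445.8 -12. ] [49.1 37.3] 55.8 [232. 200.] [ 0.447 -0.012  0.043]
side blue [485.4 128.1] [78.7 77.3] 77.2 [216. 160.] [0.511 0.16  0.007]
```

```bash
cat > mv.py <<'E'
import numpy as np
from cell import manip,cams,inverse_kinematics
TH=np.deg2rad(12.2); a=(TH+np.pi/2)/2
ROT=np.pi*np.array([np.cos(a),np.sin(a),0])
TIN=dict(yellow=(.5764,-.0163),green=(.589,-.1427),red=(.5648,-.2839),blue=(.4486,-.0061))
BAY=dict(red=(.6005,.2187),yellow=(.5823,.1373),green=(.5180,.2363),blue=(.4998,.1550))
H=.13
def go(p,z=H): manip.move_pose([*p,z],ROT)
def rep(t):
    s=manip.state(); print(t,round(s["clock"],1),s["tool_pos"].round(4),round(s["gripper_width"],4),round(float(np.max(s["grasp_force"])),1),s["contact_force"].round(1),s["joint_pos"][5].round(2))
def pick(c,p=None):
    p=p or TIN[c]; go(p); manip.set_gripper(.07); manip.move_linear([*p,.018],.12); rep("down")
    manip.set_gripper(.03,20); rep("grip "+c); manip.move_linear([*p,H],.15); rep("lift")
def place(c):
    b=BAY[c]; go(b); manip.move_linear([*b,.045],.15); manip.move_linear([*b,.027],.05); rep("at bay")
    manip.set_gripper(.06); manip.move_linear([*b,H],.15); rep("placed "+c)
E
python3 - <<'E'
from mv import *
pick("yellow")
if manip.state()["gripper_width"]>.038: place("yellow")
import cv2
cv2.imwrite("pics/side1.png",cams.capture("side")["image"])
E
```

```text
down 4.1 [ 0.5773 -0.0164  0.0188] 0.07 0.0 [-0.1  0.1  1.2] -0.28
grip yellow 4.6 [ 0.5767 -0.0163  0.0184] 0.0415 20.0 [-0.2  0.7  2.9] -0.28
lift 5.5 [ 0.5754 -0.0162  0.1288] 0.0418 20.0 [-0.5  0.  -3. ] -0.28
at bay 7.4 [0.5827 0.1375 0.0272] 0.0413 20.0 [ 0.1 -0.7  0.9] -0.02
placed yellow 8.7 [0.5815 0.1372 0.1291] 0.0598 0.0 [-0.6 -0.7  0.8] -0.02
```

View pics/side1.png

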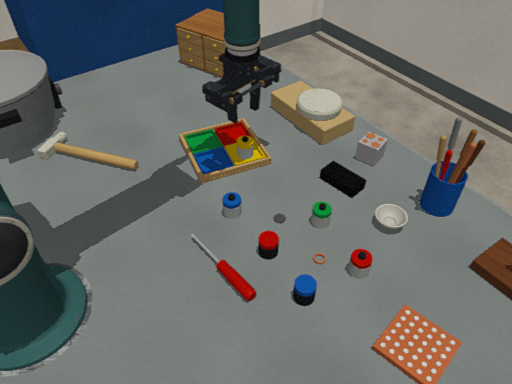

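The yellow tin stands upright in the yellow bay at about (245,147), and nothing else has moved. I'll carry on with the other three.

Run:
```python
from mv import *
from vis import *
for k in("green","red","blue"):
    pick(k)
    if manip.state()["gripper_width"]<.038: print("MISS");break
    place(k)
go((.50,-.05),.25)
c=cams.capture("top"); cv2.imwrite("pics/top2.png",c["image"])
c2=cams.capture("side"); cv2.imwrite("pics/side2.png",c2["image"])
```

```text
down 11.3 [ 0.5899 -0.143   0.0189] 0.0698 0.0 [-0.3 -0.4  0.2] -0.49
grip green 11.8 [ 0.5893 -0.1428  0.0184] 0.041 20.0 [-0.6  1.3  1.9] -0.49
lift 12.7 [ 0.5881 -0.1425  0.1289] 0.0414 20.0 [-0.8  0.9 -0.9] -0.49
at bay 15.4 [0.5185 0.2365 0.0272] 0.0413 20.0 [1.3 0.2 1.8] 0.17
placed green 16.7 [0.5173 0.236  0.1291] 0.0597 0.0 [-0.  -0.5 -0.6] 0.17
down 20.0 [ 0.5656 -0.2843  0.0189] 0.0701 0.0 [ 0.1  0.3 -0.2] -0.72
grip red 20.6 [ 0.565  -0.284   0.0184] 0.0414 20.0 [-0.6  0.6  2.1] -0.72
lift 21.4 [ 0.564  -0.2834  0.1288] 0.0415 20.0 [ 0.7  0.3 -2.3] -0.72
at bay 24.5 [0.6009 0.2188 0.0272] 0.0417 20.0 [ 0.6 -0.5  0.5] 0.1
placed red 25.8 [0.5998 0.2185 0.1291] 0.0603 0.0 [0.2 0.2 0.3] 0.1
down 28.3 [ 0.4493 -0.0062  0.0186] 0.0705 0.0 [-0.  -0.2  0.3] -0.28
grip blue 28.9 [ 0.4489 -0.0061  0.0184] 0.0416 20.0 [-0.9  0.1  3.3] -0.28
lift 29.8 [ 0.4477 -0.006   0.129 ] 0.0416 20.0 [ 0.   0.7 -1. ] -0.28
at bay 31.7 [0.5002 0.1552 0.0272] 0.0417 20.0 [0.6 0.1 1.6] 0.04
placed blue 33.0 [0.4991 0.1548 0.1292] 0.0603 0.0 [-1.   0.6  0.2] 0.04
```

View pics/side2.png

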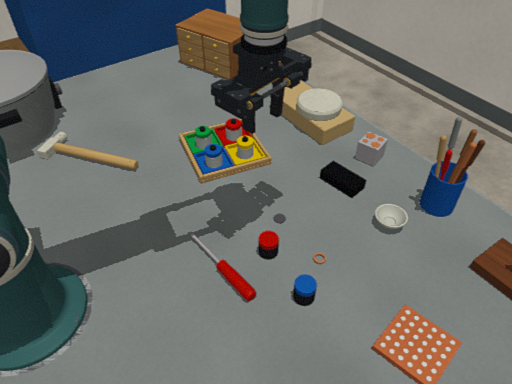

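View pics/top2.png

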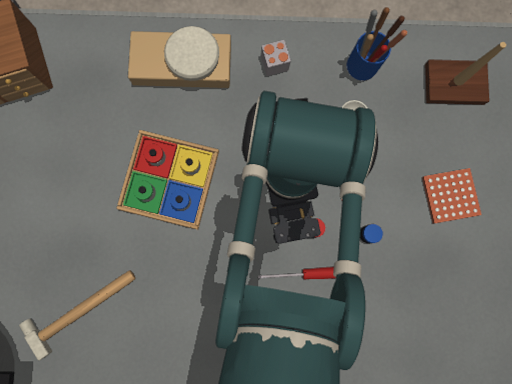

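Both views show all four tins upright and centred in their bays: knobs at red (154,154), yellow (190,166), green (144,192) and blue (180,201) in the top view. The pots at (268,245) and (305,290) in the side view haven't moved, and the arm is clear.

```bash
python3 -c "
from cell import order
print(order.close_job())"
```

```text
the job is handed in; nothing more can be done
None
```

All four solder tins stand upright in the bays of their own colour, the polish pots stayed where they were, and I handed the job in at about 35 s on the robot clock; no verdict came back.

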